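# Present a polished steel sample to the inspection camera

### The job

Start the camera's recording by pushing its yellow spring pedal all the way down to its stop and letting it come back up. Then take the steel sample with the red stem out of the rack and finish while still holding it in the air, motionless and stem upwards, with its polished face centred on the camera's lens, square to it and 80 mm in front of it. Do not displace the camera, the other samples, the crucible or the bottle.

Things in the scene. Friction and masses are not known exactly. Their poses are not given: they have to be found in the camera images.
- sample_red: 0.1-0.19 kg steel sample: dark paddle 36 wide (y) x 36 high (z) x 12 thick (x) mm; red square stem 10 x 10 mm on its top edge, 18 to 78 mm above the origin. Origin: paddle centre; z up the stem. Polished face: bright 30 mm disc looking along its -x. Stands upright in any rack slot, paddle top 12 mm above the rack, polished face to the rack's front; lifts straight up out
- face (a point): centre of the red-stemmed sample's polished face, 6 mm from the sample's origin along the sample's -x
- sample_grey: another sample of the same shape and size with a bare steel stem, in another slot; leave it in its slot
- sample_blue: another sample of the same shape and size with a blue stem, in another slot; leave it in its slot
- rack: white rack fixed to the bench, 60 (x) x 250 (y) x 36 (z) mm, with three slots 16 (x) x 40 (y) mm, 24 mm deep (slot floor 12 mm above the bench), at y = -80, 0 and +80 mm. Origin: centre of its underside. A blue strip marks its front, on its -x side
- pedal_base: grey base plate of the recording pedal, fixed to the bench, 140 (x) x 86 (y) x 10 mm. Origin: centre of its underside. The hinge line is parallel to its y, 55 mm towards +x from the origin and 24 mm above the bench
- pedal (a joint): angle of the yellow pedal about its hinge in rad: 0 = up at rest, 0.25 = down on its stop; a spring returns it. Pushing on the pad takes about 2 N to start and about 7 N to reach the stop. The recording starts when it is held on the stop (beyond 0.21) for at least 0.2 s
- pedal_pad (a point): place to push: on top of the black rubber pad (50 x 60 mm) near the free edge of the yellow pedal (112 x 70 mm), 85 mm from the hinge, towards the base's -x; about 50 mm above the bench with the pedal up, about 21 mm lower when down. It moves with the pedal
- camera_stand: inspection camera's stand, fixed: base plate 120 (x) x 140 (y) x 14 mm with an upright 20 mm column, 344 mm high in all, at its centre. Origin: centre of the plate's underside. Clamped on the column, at a height that differs from day to day, is the camera head: a cream box 75 x 60 x 56 mm with white ring and black lens tube
- lens (a point): centre of the lens's front glass (black tube, 42 mm diameter), 170 to 250 mm above the bench, 80 mm from the column's axis. The lens looks level along this point's -x (z up): the polished face belongs at x = -80 mm, y = 0, z = 0 here, the sample's -x looking along this frame's +x. The camera head reaches 28 mm above and below this point
- crucible: small open white ceramic cup, 44 mm diameter, 45 mm high, loose; origin at the centre of its underside; leave it alone
- bottle: closed green glass bottle, 56 mm diameter, 130 mm high, loose; origin at the centre of its underside; leave it alone
Things that resemble listed ones, but are neither listed nor needed, are in the scene too. What is shaped like the sample_red but green or orange is not meant.

How it is judged:
By the outcome, as a careful person would: the job done as asked, in the order asked, and still so for the second after the job is handed in, while the arm keeps its last pose, push and grip.
It also fails if it takes over 50 s, if anything falls off the work surface, if the arm or the gripper's body presses on something with over 40 N, if the wrist force passes 120 N, or if a joint passes its speed limit or range.

### The arm

A 7-joint arm with a two-finger parallel gripper is mounted at the origin on the work surface. World frame = base frame: x ahead of the robot, y to its left, z up, the work surface at z = 0. Lengths are in m, angles in degrees, forces in N, time in s.
With the tool pointing down it reaches from about 0.425 to 0.875 m from the base axis. Payload 4.7 kg.
Tool frame: the origin (TCP) lies between the finger pads; the fingertips stand env.finger_overhang ahead of it and the grasp point (between the pads) lies 5 mm behind it (env.finger_overhang is the distance from the TCP to the fingertips, in m); z points along the fingers, y is the line along which they close (so a half turn about z gives the same grasp; the last joint's range is limited). The gripper opens to 87 mm and grips with 3 to 60 N. Pads are 19 mm wide; open, the fingers measure 117 mm over their backs; the gripper's body (75 mm by 190 mm) begins 51 mm behind the grasp point.
Start: joints at [-71.9, 18.392, -4.016, 83.108, 1.295, 78.541, -3.26], TCP at [0.193, 0.621, 0.237] pointing down, gripper open.
Joint ranges: [-163.93, 163.93], [-17.29, 119.83], [-79.2, 71.16], [3.27, 140.29], [-89.18, 269.18], [5.43, 117.66], [-154.24, 154.24]. Speed limits (degrees/s): [147.25, 147.25, 180, 180, 180, 180, 180].

### API

Orientations are given as [roll, pitch, yaw] about the fixed x, y, z axes, in that order (R = Rz(yaw) Ry(pitch) Rx(roll)).
In Python, from cell import telemetry, eyes, env, models gives the robot as it stands. The module is installed in compiled form; this text tells all that it offers.
- The arm moves only by the tool drive_tool, never from a script. Its arguments are lists of equal length, an entry for each row: "angular": the turn, a rotation vector about the tool's x, y, z in rad, a list of three; "delta_pos": the shift along the tool's x, y, z in cm, a list of three; "gripper": the finger opening in cm, from 0 to 8.7. A call has 1 to 20 rows; each row shifts and turns the commanded pose from where the row before left it, along the tool's axes as they then stand; what a row does not reach is not made up. A row lasts 1/10 s, in which the tool goes at most 50 mm and 8.59 degrees, less where a joint would pass 70% of its speed; a pose out of reach is approached as far as the arm can. A call with a gripper value outside its range is refused whole. The fingers move at their own pace and stop on an object; "squeeze" is the grip in N (left out, the last holds). Time passes only in rows, so rows that do not move let the fingers close. It gives the time, the measured TCP pose, the force, the opening and the grip force at its end, in the units of the state.
- telemetry.get_obs(): the state, without advancing time (a new reading comes with each control period).
- eyes.read_camera(name): name is "side" or "top" or "wrist"; returns a dict with "pixels" (420x560x3 uint8, red, green, blue), "mtx" (3x3 intrinsics, pixels), "D" ([k1, k2, p1, p2, k3] as OpenCV has them; the pictures are not rectified), "origin" and "orientation" of the camera in the world. Camera axes: x right, y down, z forward; pixel columns grow to the right and rows downward; lengths in m; the calibration is good to about 2 mm. A picture is of the moment at which its call begins. There is no depth.
- env.sign_off(): hands the job in; it is judged then, once.
Trained networks look in a picture, given as the dict that the camera call returned (one of the last four; its "shot" number tells which), for a name from the list of things; names that differ only in an ending like _2 or _b are one class to them, and where a whole thing is asked for, a point or a joint stands for the part that bears it (a point fixed in the world has none). Each returns a list of dicts, best first, with "p" (0 to 1); they miss things now and then, are a little off and sometimes report something else, mostly with a low value. They report only what shows in the picture. A call takes as long as a camera call. They do not tell look-alikes from the thing itself.
- models.search_frame(picture, target): "centre" ([column, row] in pixels, amid what is visible of it).
- models.cut_out(picture, target): "pixels" (420x560 bool, what is visible of it) and "centre" ([column, row] in pixels, amid what is visible of it).
The state is a dict: "time_s": time; "qpos": joint angles; "joint_velocities": joint speeds; "effort": joint torques, N m; "tool_pos": TCP position; "tool_rot": TCP orientation; "force": force on the tool from outside, world axes, zero at the start; "wrist_torque": the same for the moment, N m; "grip_width": finger opening in m; "grasp_force": force on a finger pad.
Only numpy, scipy, OpenCV 4.12 (cv2) and the standard library are available. Lean on these libraries where they do the work, as an engineer would, in place of code of your own. Each camera call takes 0.05 s, during which the arm holds its last target. There are 200 camera calls.

## Working session

There is one attempt and no reset: what is moved stays moved. The work goes in short steps, Python scripts to look and compute and a tool call to move; the robot and the scene stay as the last step left them, time stands still between calls to the robot, and variables do not carry over. Pictures are saved under pics/ and viewed, at most 10 in all, crops included, and the job is handed in when it is done.

Besides the shell and the picture viewer there is one more tool, called after ">>>" as a command line: name --argument value ..., lists and objects as JSON in quotes. drive_tool: Moves the arm, as the interface text tells. Its arguments: {"type":"object","properties":{"angular":{"type":"array","items":{"type":"array","items":{"type":"number"}}},"delta_pos":{"type":"array","items":{"type":"array","items":{"type":"number"}}},"gripper":{"type":"array","items":{"type":"number"}},"squeeze":{"type":"number"}},"required":["angular","delta_pos","gripper"]}

```bash
mkdir -p pics; cat > h.py <<'E'
import numpy as np, cv2
from cell import telemetry, eyes, env, models
def shot(n,save=None):
    p=eyes.read_camera(n)
    if save: cv2.imwrite('pics/'+save,cv2.cvtColor(p['pixels'],cv2.COLOR_RGB2BGR))
    return p
from scipy.spatial.transform import Rotation as Ro
def Rm(o):
    o=np.array(o,float)
    if o.shape==(3,3): return o
    if o.size==4: return Ro.from_quat(o).as_matrix()
    return Ro.from_euler('xyz',o,degrees=True).as_matrix()
def ray(p,uv):
    q=cv2.undistortPoints(np.array([[uv]],float),np.array(p['mtx']),np.array(p['D']))[0,0]
    return np.array(p['origin']),Rm(p['orientation'])@np.array([q[0],q[1],1])
def atz(p,uv,z):
    o,d=ray(p,uv); return o+d*(z-o[2])/d[2]
def proj(p,X):
    R=Rm(p['orientation']); t=-R.T@np.array(p['origin'])
    return cv2.projectPoints(np.array(X,float).reshape(-1,1,3),cv2.Rodrigues(R.T)[0],t,np.array(p['mtx']),np.array(p['D']))[0][:,0]
def tri(obs):
    A=np.zeros((3,3));b=np.zeros(3)
    for p,uv in obs:
        o,d=ray(p,uv); d/=np.linalg.norm(d); M=np.eye(3)-np.outer(d,d); A+=M;b+=M@o
    return np.linalg.solve(A,b)
E
python3 - <<'E'
from h import *
print(env.finger_overhang, telemetry.get_obs())
for n in ['top','side']:
    p=shot(n,n+'0.png'); print(n,p['mtx'],p['origin'],p['orientation'],p['D'])
    for t in ['sample_red','rack','pedal','pedal_pad','pedal_base','camera_stand','lens','crucible','bottle']:
        print(t,[(np.round(r['centre']).tolist(),round(r['p'],2)) for r in models.search_frame(p,t)][:4])
E
```

```text
0.014 {'time_s': 0.0, 'qpos': array([-71.90163731,  18.43754348,  -4.01508697,  83.17600048,
         1.29515699,  78.54119927,  -3.25908798]), 'joint_velocities': array([-0.09110113, -0.06796112, -0.03392688, -0.0354203 ,  0.08601638,
       -0.02199041,  0.04662877]), 'effort': array([-3.40053239e-04, -4.91299367e+01, -4.03871499e-01, -3.12526166e+01,
       -6.38242043e-02,  4.37918189e-02,  1.61718890e-04]), 'tool_pos': array([0.19308398, 0.62009569, 0.235469  ]), 'tool_rot': array([-1.79890509e+02,  6.15801557e-03,  1.62711939e+02]), 'force': array([ 0.26594357, -0.11287443,  0.23122677]), 'wrist_torque': array([ 0.00538366, -0.03982122,  0.01842914]), 'grasp_force': 0.0, 'grip_width': 0.0867704901770561}
top [[398.1024591    0.         277.56886407]
 [  0.         398.1024591  210.43080359]
 [  0.           0.           1.        ]] [ 0.51866868 -0.04725499  1.27271028] [-175.85997156   -0.59495803  -88.61548699] [-0.05333697  0.          0.          0.          0.        ]
sample_red [([245.0, 235.0], 0.45), ([238.0, 204.0], 0.39), ([210.0, 238.0], 0.37)]
rack [([193.0, 245.0]
[... 169 characters left out ...]
], 0.88)]
crucible [([329.0, 172.0], 0.55)]
bottle [([281.0, 179.0], 0.56)]
side [[392.46969561   0.         273.34081202]
 [  0.         392.46969561 211.04027396]
 [  0.           0.           1.        ]] [0.05180145 0.49266478 0.60290461] [-122.46887716    0.62521959 -134.50391762] [-0.10864164  0.          0.          0.          0.        ]
sample_red [([234.0, 258.0], 0.74), ([274.0, 273.0], 0.73), ([232.0, 285.0], 0.56)]
rack []
pedal [([322.0, 249.0], 0.56)]
pedal_pad [([323.0, 250.0], 0.81)]
pedal_base [([323.0, 259.0], 0.59)]
camera_stand [([397.0, 178.0], 0.56)]
lens [([397.0, 142.0], 0.84)]
crucible [([279.0, 199.0], 0.48)]
bottle [([252.0, 215.0], 0.72), ([210.0, 317.0], 0.52)]
```

```bash
python3 - <<'E'
import cv2
a=cv2.imread('pics/top0.png')[120:330,130:450]; cv2.imwrite('pics/top0c.png',cv2.resize(a,None,fx=2.5,fy=2.5,interpolation=2))
a=cv2.imread('pics/side0.png')[90:330,170:490]; cv2.imwrite('pics/side0c.png',cv2.resize(a,None,fx=2.5,fy=2.5,interpolation=2))
E
```

```text
(no output)
```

View pics/top0c.png

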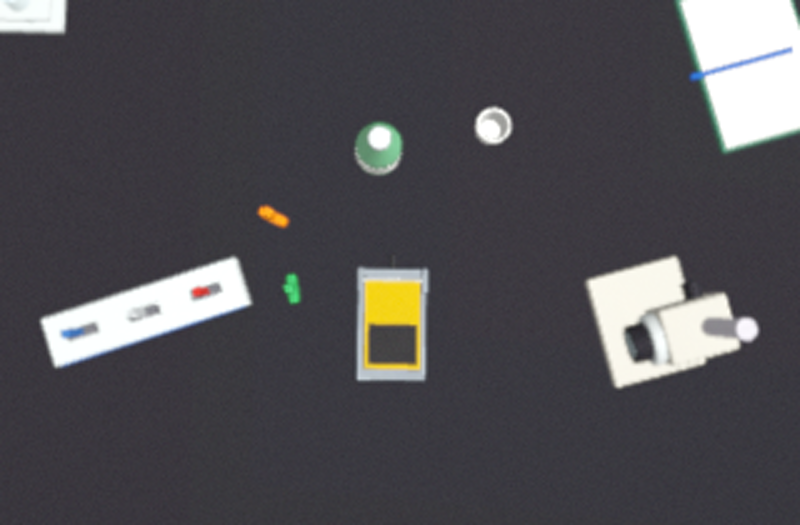

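View pics/side0c.png

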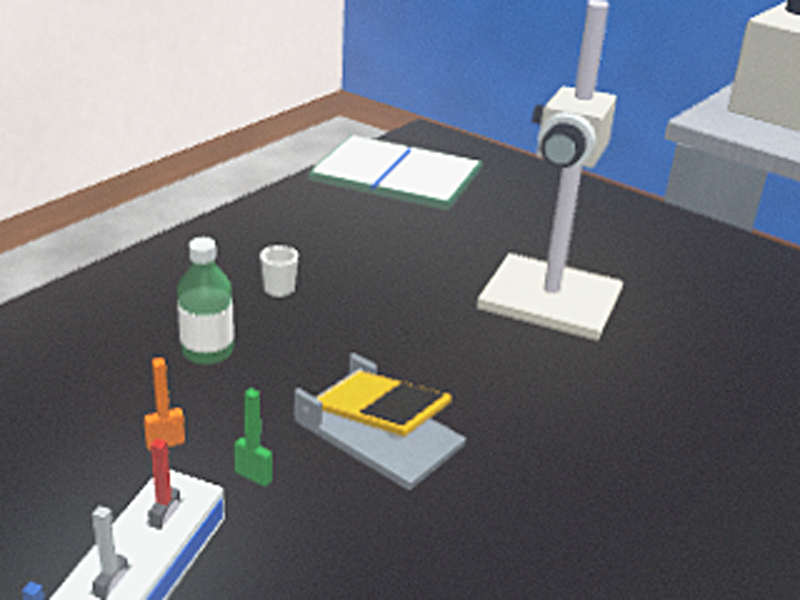

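Top crop: rack on the left, red stem at full-picture (212,236) with the blue strip facing the robot; pedal at (287,250), lens at about (383,256). The green and orange decoys stand free beside the rack. The side crop agrees with this. Next I'll compute metric poses.

```bash
python3 - <<'E'
from h import *
t=shot('top');s=shot('side')
f=lambda c:(130+(c[0]-.5)/2.5,120+(c[1]-.5)/2.5)
g=lambda c:(170+(c[0]-.5)/2.5,90+(c[1]-.5)/2.5)
print('rack');
P=[atz(t,f(c),.036) for c in [(42,320),(237,257),(252,305),(55,367)]]
for p in P: print(p.round(4))
c=np.mean(P,0); d=(P[0]-P[1]+P[3]-P[2]); print('c',c.round(4),'y-dir',np.degrees(np.arctan2(d[1],d[0])),np.linalg.norm(d)/2, np.linalg.norm(P[0]-P[3]))
for n,cc in [('red',(199,292)),('redb',(205,290))]: print(n,atz(t,f(cc),.105).round(4))
print('red tri',tri([(t,f((197,293))),(s,g((159,443)))]).round(4))
print('base')
P=[atz(t,f(c),.010) for c in [(358,268),(428,268),(425,381),(358,381)]]
for p in P: print(p.round(4))
print(np.mean(P,0).round(4))
P=[atz(t,f(c),.05) for c in [(369,324),(417,324),(417,364),(369,364)]]
print('pad',np.mean(P,0).round(4),[p.round(3) for p in P])
print('stand')
P=[atz(t,f(c),.014) for c in [(587,283),(677,257),(615,387)]]
for p in P: print(p.round(4))
d=P[1]-P[0];e=P[2]-P[0];print(np.degrees(np.arctan2(d[1],d[0])),np.linalg.norm(d),np.degrees(np.arctan2(e[1],e[0])),np.linalg.norm(e),((P[1]+P[2])/2).round(4))
print('coltop',atz(t,f((746,329)),.344), 'tri',tri([(t,f((746,329))),(s,g((597,4)))]))
for a in (t,s):
  m=models.cut_out(a,'lens'); print([(r['centre'],r['p'],r['pixels'].sum()) for r in m])
print('lens tri',tri([(t,f((632,341))),(s,g((562,148)))]))
for n in ['crucible','bottle']:
  print(n,tri([(a,models.search_frame(a,n)[0]['centre']) for a in (t,s)]).round(3))
E
```

```text
rack
[0.4821 0.3455 0.036 ]
[0.5665 0.1057 0.036 ]
[0.5075 0.0851 0.036 ]
[0.4246 0.3268 0.036 ]
c [0.4952 0.2158 0.036 ] y-dir 109.14837325023444 0.25484454454125505 0.06046907078557341
red [0.5217 0.1403 0.105 ]
redb [0.5242 0.1333 0.105 ]
red tri [0.5218 0.1438 0.1065]
base
[ 0.5573 -0.0449  0.01  ]
[ 0.5595 -0.1338  0.01  ]
[ 0.417  -0.1329  0.01  ]
[ 0.4151 -0.0485  0.01  ]
[ 0.4872 -0.09    0.01  ]
pad [ 0.4643 -0.0901  0.05  ] [array([ 0.488, -0.06 ,  0.05 ]), array([ 0.489, -0.119,  0.05 ]), array([ 0.441, -0.12 ,  0.05 ]), array([ 0.439, -0.061,  0.05 ])]
stand
[ 0.5452 -0.3359  0.014 ]
[ 0.5809 -0.4514  0.014 ]
[ 0.4148 -0.373   0.014 ]
-72.79126827084477 0.12089952401310104 -164.13745498450749 0.1355419071710185 [ 0.4979 -0.4122  0.014 ]
coltop [ 0.49841092 -0.41156098  0.344     ] tri [ 0.49939914 -0.41170412  0.34189713]
[([401.7, 253.0], 0.94, np.int64(977))]
[([398.6, 136.8], 0.78, np.int64(824))]
lens tri [ 0.47932293 -0.3392027   0.21593318]
crucible [ 0.743 -0.215  0.017]
bottle [ 0.708 -0.065  0.048]
```

```bash
cat > plan.py <<'E'
from h import *
import json
def plan(goals,g,start=None,step=.04,ang=7.5):
    """goals: (x,y,z,yaw) tool-down; prints rounded rows"""
    o=telemetry.get_obs(); p=np.array(o['tool_pos']);R=Rm(o['tool_rot'])
    if start is not None: p=np.array(start[:3]);R=Ro.from_euler('xyz',[180,0,start[3]],degrees=True).as_matrix()
    D=[];A=[]
    for q in goals:
        G=Ro.from_euler('xyz',[180,0,q[3]],degrees=True).as_matrix()
        n=int(max(1,np.ceil(np.linalg.norm(np.array(q[:3])-p)/step),np.ceil(np.degrees(np.linalg.norm(Ro.from_matrix(R.T@G).as_rotvec()))/ang)))
        for k in range(n,0,-1):
            d=np.round(R.T@((np.array(q[:3])-p)/k)*100,2)
            a=np.round(Ro.from_matrix(R.T@G).as_rotvec()/k,3)
            p=p+R@d/100; R=R@Ro.from_rotvec(a).as_matrix(); D.append(d.tolist());A.append(a.tolist())
    print(len(D)); print(json.dumps(A).replace(' ',''));print(json.dumps(D).replace(' ',''));print([g]*len(D)); print(p.round(4))
E
python3 - <<'E'
from plan import *
plan([(.40,.35,.235,135),(.46,-.09,.16,79)],0)
E
```

```text
21
[[0.0,0.0,0.054],[0.0,0.0,0.054],[0.0,0.0,0.054],[0.0,0.0,0.054],[0.0,0.0,0.054],[0.0,0.0,0.053],[0.0,0.0,0.054],[0.0,0.0,0.053],[0.0,0.0,0.054],[0.0,0.0,0.081],[0.0,0.0,0.081],[0.0,0.0,0.081],[0.0,0.0,0.082],[0.0,0.0,0.081],[0.0,-0.0,0.082],[0.0,-0.0,0.081],[0.0,-0.0,0.082],[0.0,-0.0,0.081],[0.0,-0.0,0.082],[0.0,-0.0,0.081],[0.0,-0.0,0.082]]
[[-3.09,-2.19,0.02],[-3.2,-2.02,0.02],[-3.3,-1.84,0.02],[-3.4,-1.66,0.02],[-3.48,-1.48,0.02],[-3.56,-1.28,0.01],[-3.62,-1.1,0.02],[-3.68,-0.9,0.01],[-3.72,-0.7,0.02],[-2.95,-2.24,0.62],[-3.12,-1.99,0.63],[-3.27,-1.73,0.62],[-3.4,-1.46,0.63],[-3.51,-1.18,0.62],[-3.59,-0.89,0.63],[-3.65,-0.6,0.62],[-3.69,-0.3,0.63],[-3.7,0.01,0.62],[-3.69,0.3,0.63],[-3.65,0.61,0.62],[-3.59,0.9,0.63]]
[0, 0, 0, 0, 0, 0, 0, 0, 0, 0, 0, 0, 0, 0, 0, 0, 0, 0, 0, 0, 0]
[ 0.46 -0.09  0.16]
```

>>> drive_tool --angular '[[0,0,0.054],[0,0,0.054],[0,0,0.054],[0,0,0.054],[0,0,0.054],[0,0,0.053],[0,0,0.054],[0,0,0.053],[0,0,0.054],[0,0,0.081],[0,0,0.081],[0,0,0.081],[0,0,0.082],[0,0,0.081],[0,0,0.082],[0,0,0.081],[0,0,0.082],[0,0,0.081],[0,0,0.082],[0,0,0.081]]' --delta_pos '[[-3.09,-2.19,0],[-3.2,-2.02,0],[-3.3,-1.84,0],[-3.4,-1.66,0],[-3.48,-1.48,0],[-3.56,-1.28,0],[-3.62,-1.1,0],[-3.68,-0.9,0],[-3.72,-0.7,0],[-2.95,-2.24,0.62],[-3.12,-1.99,0.63],[-3.27,-1.73,0.62],[-3.4,-1.46,0.63],[-3.51,-1.18,0.62],[-3.59,-0.89,0.63],[-3.65,-0.6,0.62],[-3.69,-0.3,0.63],[-3.7,0,0.62],[-3.69,0.3,0.63],[-3.65,0.61,0.62]]' --gripper '[0,0,0,0,0,0,0,0,0,0,0,0,0,0,0,0,0,0,0,0]'

```text
time_s: 3.4
tool_pos: [0.4551, -0.0549, 0.168]
tool_rot: [179.9, -0.0, 83.5]
force: [0.9, -0.0, -0.0]
grip_width: 0.0004
grasp_force: 0.0
```

```bash
python3 - <<'E'
from plan import *
o=telemetry.get_obs();print(o['tool_pos'],o['tool_rot'],o['qpos'],o['force'])
w=shot('wrist','w1.png');print(w['origin'],w['orientation'])
for n in ['pedal_pad','pedal','lens']: print(n,[(r['centre'],r['p']) for r in models.search_frame(w,n)])
r=models.search_frame(w,'pedal_pad')
if r: print(atz(w,r[0]['centre'],.05))
plan([(.46,-.09,.13,79),(.46,-.09,.07,79)],0)
E
```

```text
[ 0.45505636 -0.05485027  0.16799793] [ 1.79935444e+02 -4.69612062e-02  8.35067218e+01] [-30.66946901  -3.9931226   33.32755798 115.45886381   2.32199965
  67.8279985   -4.7732584 ] [ 0.92393982 -0.03605356 -0.04903384]
[0.46293237 0.01939257 0.31496473] [ 1.64207908e+02 -1.10761703e-01 -6.49137274e+00]
pedal_pad [([322.7, 215.4], 0.97)]
pedal [([324.5, 220.3], 0.68)]
lens [([324.2, 216.8], 0.64)]
[ 0.49113681 -0.06584783  0.05      ]
4
[[0.0,-0.0,0.041],[0.0,-0.001,0.042],[0.0,0.0,-0.0],[0.0,0.0,-0.0]]
[[-1.83,0.45,1.9],[-1.81,0.53,1.9],[0.0,-0.0,3.0],[0.0,-0.0,3.0]]
[0, 0, 0, 0]
[ 0.46 -0.09  0.07]
```

View pics/w1.png

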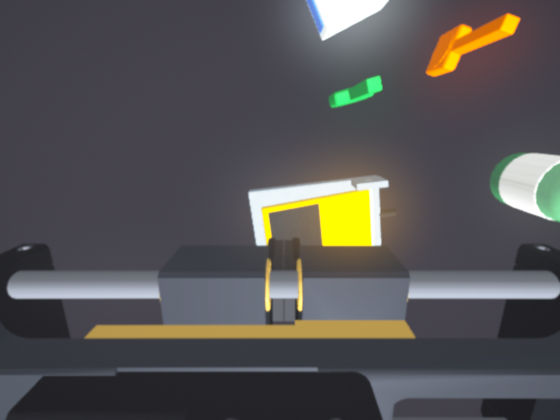

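Wrist view: the pad spans columns 268–322 around row 225, partly hidden by the gripper. This matches the top-camera estimate. Green, orange, bottle and rack corner are all clear.

>>> drive_tool --angular '[[0,0,0.041],[0,0,0.042],[0,0,0],[0,0,0],[0,0,0],[0,0,0],[0,0,0]]' --delta_pos '[[-1.83,0.45,1.9],[-1.81,0.53,1.9],[0,0,3],[0,0,2.6],[0,0,0.9],[0,0,0.9],[0,0,0.4]]' --gripper '[0,0,0,0,0,0,0]' --squeeze 40

```text
time_s: 4.35
tool_pos: [0.4599, -0.0896, 0.052]
tool_rot: [-179.9, -0.0, 79.0]
force: [-3.0, 0.8, 5.8]
grip_width: 0.0003
grasp_force: 2.6
```

>>> drive_tool --angular '[[0,0,0],[0,0,0],[0,0,0]]' --delta_pos '[[0,0,0.5],[0,0,0.4],[0,0,0]]' --gripper '[0,0,0]'

```text
time_s: 4.65
tool_pos: [0.4599, -0.0899, 0.0442]
tool_rot: [-179.9, -0.1, 79.0]
force: [-6.2, 1.8, 10.8]
grip_width: 0.0004
grasp_force: 5.3
```

>>> drive_tool --angular '[[0,0,0],[0,0,0],[0,0,0],[0,0,0],[0,0,0]]' --delta_pos '[[0,0,0.2],[0,0,0.1],[0,0,0],[0,0,0],[0,0,0]]' --gripper '[0,0,0,0,0]'

```text
time_s: 5.15
tool_pos: [0.46, -0.0899, 0.0434]
tool_rot: [-179.9, -0.2, 79.0]
force: [-13.2, 3.1, 32.9]
grip_width: 0.0005
grasp_force: 16.5
```

The force jumped to 33 N with almost no further motion, so the pedal is on its stop and was held there. Releasing and moving to the rack.

```bash
python3 - <<'E'
from plan import *
plan([(.46,-.09,.16,79),(.5215,.141,.2,19)],5)
E
```

```text
11
[[-0.001,-0.001,-0.0],[-0.001,-0.001,-0.0],[-0.0,-0.001,-0.0],[-0.0,-0.0,0.131],[-0.0,-0.0,0.131],[-0.0,-0.0,0.131],[-0.0,-0.0,0.131],[-0.0,-0.0,0.131],[-0.0,0.0,0.131],[-0.0,0.0,0.13],[-0.0,0.0,0.131]]
[[0.01,-0.01,-3.89],[0.0,-0.0,-3.88],[0.01,0.0,-3.89],[2.98,0.2,-0.5],[2.98,-0.19,-0.5],[2.93,-0.58,-0.5],[2.83,-0.95,-0.5],[2.68,-1.32,-0.5],[2.49,-1.65,-0.5],[2.25,-1.97,-0.5],[1.98,-2.24,-0.49]]
[5, 5, 5, 5, 5, 5, 5, 5, 5, 5, 5]
[0.5215 0.141  0.2   ]
```

>>> drive_tool --angular '[[0,0,0],[0,0,0],[0,0,0],[0,0,0],[0,0,0],[0,0,0.131],[0,0,0.131],[0,0,0.131],[0,0,0.131],[0,0,0.131],[0,0,0.131],[0,0,0.13],[0,0,0.131],[0,0,0]]' --delta_pos '[[0,0,-1],[0,0,-1.5],[0,0,-2],[0,0,-3.5],[0,0,-3.9],[2.98,0.2,-0.5],[2.98,-0.19,-0.5],[2.93,-0.58,-0.5],[2.83,-0.95,-0.5],[2.68,-1.32,-0.5],[2.49,-1.65,-0.5],[2.25,-1.97,-0.5],[1.98,-2.24,-0.5],[0,0,0]]' --gripper '[0,0,0,0,5,5,5,5,5,5,5,5,5,5]'

```text
time_s: 6.55
tool_pos: [0.5225, 0.1462, 0.2003]
tool_rot: [-179.9, -0.2, 19.2]
force: [-0.7, 0.3, 1.1]
grip_width: 0.0497
grasp_force: 0.0
```

```bash
python3 - <<'E'
from plan import *
o=telemetry.get_obs();print(o['tool_pos'],o['tool_rot'],o['qpos'],o['force'])
w=shot('wrist','w2.png');print(w['origin'],w['orientation'])
s=shot('side','s2.png')
print(proj(w,[[.5214,.1402,.108],[.5214,.1402,.048]]))
for n in ['sample_red']: print(n,[(r['centre'],r['p']) for r in models.search_frame(w,n)])
E
```

```text
[0.52253098 0.14616896 0.20027536] [-179.89625413   -0.24580986   19.24370649] [-41.67234915   6.35832799  25.12220078 102.42447933  -2.9610435
  71.596127   -86.51783671] [-0.65651175  0.25896777  1.09000381]
[0.59206602 0.17053102 0.34752773] [ 1.64474913e+02  5.13418282e-02 -7.07552577e+01]
[[289.87570753 220.17760011]
 [288.71322673 202.79725937]]
sample_red [([388.4, 134.0], 0.96), ([287.6, 198.3], 0.72)]
```

View pics/w2.png

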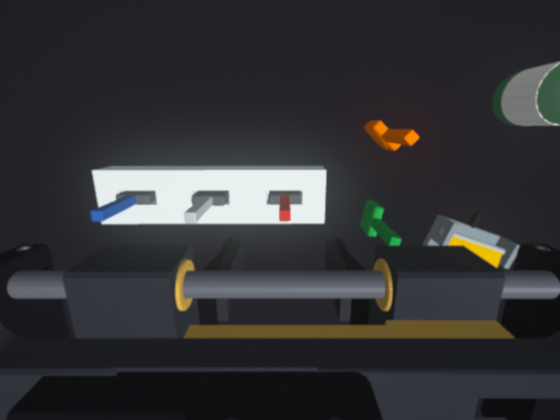

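View pics/s2.png

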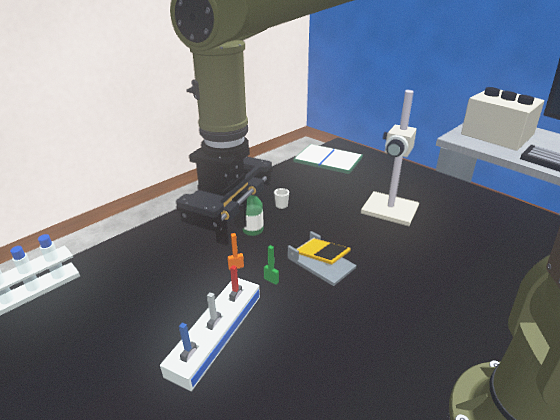

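Wrist view: red stem from base (285,200) to tip (285,213), with the rack edges level in the picture, so the tool yaw matches the rack. The side view shows the pedal back up. Refining the stem position by colour.

```bash
python3 - <<'E'
from plan import *
def red(p):
    h=cv2.cvtColor(p['pixels'],cv2.COLOR_RGB2HSV); m=((h[...,0]<4)|(h[...,0]>174))&(h[...,1]>150)&(h[...,2]>60)
    n,l,st,c=cv2.connectedComponentsWithStats(m.astype(np.uint8)); i=1+np.argmax(st[1:,4]); return l==i,st[i],c[i]
for n in ['wrist','side','top']:
    p=shot(n); m,st,c=red(p)
    print(n,st,c)
    h=cv2.cvtColor(p['pixels'],cv2.COLOR_RGB2HSV)
    if n=='wrist':
        w=p
        rows=np.where(m.any(1))[0]
        for r in rows[::2]:
            cc=np.where(m[r])[0]; print(r,cc.min(),cc.max(),p['pixels'][r,cc].mean(0).round())
        g=p['pixels'].min(2)>170
        n_,l,s2,c2=cv2.connectedComponentsWithStats(g.astype(np.uint8)); i=1+np.argmax(s2[1:,4]); 
        q=cv2.approxPolyDP(max(cv2.findContours((l==i).astype(np.uint8),0,2)[0],key=cv2.contourArea),6,True)[:,0]; print(q)
        for x in q: print(x,atz(p,x,.036).round(4))
    # whole stem visible centroid ~ z .078
    globals()[n+'_c']=(p,c)
print('tri',tri([wrist_c,side_c]).round(4),tri([wrist_c,side_c,top_c]).round(4), atz(wrist_c[0],wrist_c[1],.085).round(4),atz(top_c[0],top_c[1],.09).round(4) if top_c else 0)
E
```

```text
wrist [273 207  10  10  88] [277.67045455 211.80681818]
207 280 281 [176.  75.  72.]
209 273 282 [219.  80.  76.]
211 273 282 [219.  79.  75.]
213 273 282 [218.  78.  74.]
215 274 282 [218.  76.  72.]
[[ 85 168]
 [ 92 203]
 [119 187]
 [149 189]
 [149 202]
 [126 203]
 [ 96 221]
 [318 219]
 [319 167]]
[ 85 168] [0.4834 0.3479 0.036 ]
[ 92 203] [0.4475 0.3349 0.036 ]
[119 187] [0.4747 0.3104 0.036 ]
[149 189] [0.483  0.2795 0.036 ]
[149 202] [0.4688 0.2765 0.036 ]
[126 203] [0.4595 0.2999 0.036 ]
[ 96 221] [0.4283 0.3274 0.036 ]
[318 219] [0.5106 0.0953 0.036 ]
[319 167] [0.5648 0.1148 0.036 ]
side [230 266   8  22  45] [234.77777778 273.4       ]
top [   8  192   25   69 1143] [ 20.81802275 225.50568679]
tri [0.5201 0.1451 0.0924] [0.4957 0.2988 0.3584] [0.5178 0.1441 0.085 ] [0.5396 0.7168 0.09  ]
```

```bash
python3 - <<'E'
from plan import *
o=telemetry.get_obs();print(o['tool_pos'],o['tool_rot'])
w=shot('wrist')
print('top face',atz(w,(277.7,211.8),.108).round(4))
plan([(.5205,.1445,.2,19.2),(.5205,.1445,.088,19.2)],5)
E
```

```text
[0.52154212 0.13891374 0.19903144] [-1.79997488e+02 -2.00919577e-02  1.88795457e+01]
top face [0.5241 0.145  0.108 ]
4
[[-0.0,-0.0,-0.006],[-0.0,-0.0,0.0],[-0.0,-0.0,0.0],[-0.0,-0.0,0.0]]
[[0.08,-0.55,-0.1],[-0.0,0.0,3.73],[-0.0,0.0,3.74],[-0.01,0.0,3.73]]
[5, 5, 5, 5]
[0.5205 0.1445 0.088 ]
```

>>> drive_tool --angular '[[0,0,-0.004],[0,0,0],[0,0,0],[0,0,0],[0,0,0],[0,0,0]]' --delta_pos '[[0.29,-0.55,1],[0,0,3],[0,0,3],[0,0,2.5],[0,0,2.4],[0,0,0]]' --gripper '[5,5,5,5,5,5]'

```text
time_s: 7.5
tool_pos: [0.5194, 0.1454, 0.0759]
tool_rot: [180.0, 0.4, 19.2]
force: [-0.4, -0.3, 0.5]
grip_width: 0.05
grasp_force: 0.0
```

```bash
python3 - <<'E'
from plan import *
o=telemetry.get_obs();print(o['tool_pos'],o['tool_rot'],o['force'])
a=shot('wrist')['pixels'][180:330,150:420]; b=shot('side')['pixels'][220:340,180:396]
im=np.vstack([cv2.resize(a,(500,278),interpolation=2),cv2.resize(b,(500,278),interpolation=2)])
cv2.imwrite('pics/g1.png',im[...,::-1])
E
```

```text
[0.51938113 0.14542134 0.07593612] [179.96389839   0.42762513  19.18687855] [-0.37250391 -0.30774897  0.49473223]
```

View pics/g1.png

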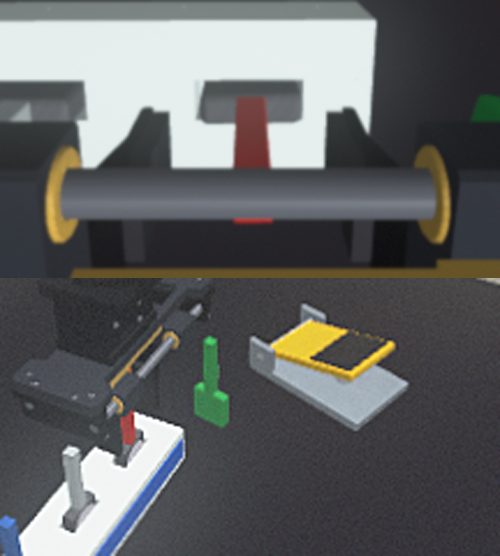

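The stem (crop column 252) sits midway between the fingers (150 and 345). Closing.

>>> drive_tool --angular '[[0,0,0],[0,0,0],[0,0,0],[0,0,0],[0,0,0],[0,0,0],[0,0,0],[0,0,0]]' --delta_pos '[[0,0,0],[0,0,0],[0,0,0],[0,0,0],[0,0,0],[0,0,0],[0,0,0],[0,0,0]]' --gripper '[3,2,1.3,0.8,0.5,0.5,0.5,0.5]' --squeeze 40

```text
time_s: 8.4
tool_pos: [0.5225, 0.1462, 0.0799]
tool_rot: [180.0, -0.0, 19.2]
force: [-0.3, -0.6, 1.0]
grip_width: 0.0096
grasp_force: 40.0
```

>>> drive_tool --angular '[[0,0,0],[0,0,0],[0,0,0],[0,0,0],[0,0,0],[0,0,0],[0,0,0]]' --delta_pos '[[0,0,-0.5],[0,0,-1],[0,0,-2],[0,0,-3],[0,0,-4],[0,0,-4],[0,0,-2]]' --gripper '[0.5,0.5,0.5,0.5,0.5,0.5,0.5]'

```text
time_s: 9.1
tool_pos: [0.524, 0.1465, 0.2496]
tool_rot: [-180.0, -0.4, 19.2]
force: [1.2, 0.2, -2.5]
grip_width: 0.0096
grasp_force: 40.0
```

```bash
python3 - <<'E'
from plan import *
plan([(.43,-.175,.285,106)],.5)
E
```

```text
12
[[0.0,-0.0,-0.126],[0.0,-0.0,-0.126],[0.0,-0.0,-0.126],[0.001,-0.0,-0.126],[0.001,-0.001,-0.126],[0.0,-0.001,-0.127],[0.0,-0.0,-0.126],[0.001,-0.001,-0.127],[0.0,-0.0,-0.126],[0.001,-0.001,-0.127],[0.0,-0.0,-0.126],[0.001,-0.001,-0.127]]
[[-1.62,2.27,-0.31],[-1.89,2.05,-0.31],[-2.13,1.8,-0.31],[-2.34,1.52,-0.31],[-2.52,1.21,-0.31],[-2.65,0.88,-0.3],[-2.74,0.54,-0.3],[-2.78,0.19,-0.3],[-2.79,-0.16,-0.3],[-2.74,-0.51,-0.3],[-2.66,-0.85,-0.3],[-2.53,-1.18,-0.29]]
[0.5, 0.5, 0.5, 0.5, 0.5, 0.5, 0.5, 0.5, 0.5, 0.5, 0.5, 0.5]
[ 0.43  -0.175  0.285]
```

>>> drive_tool --angular '[[0,0,-0.126],[0,0,-0.126],[0,0,-0.126],[0,0,-0.126],[0,0,-0.126],[0,0,-0.127],[0,0,-0.126],[0,0,-0.127],[0,0,-0.126],[0,0,-0.127],[0,0,-0.126],[0,0,-0.127],[0,0,0],[0,0,0],[0,0,0],[0,0,0]]' --delta_pos '[[-1.62,2.27,-0.3],[-1.89,2.05,-0.3],[-2.13,1.8,-0.3],[-2.34,1.52,-0.3],[-2.52,1.21,-0.3],[-2.65,0.88,-0.3],[-2.74,0.54,-0.3],[-2.78,0.19,-0.3],[-2.79,-0.16,-0.3],[-2.74,-0.51,-0.3],[-2.66,-0.85,-0.3],[-2.53,-1.18,-0.3],[0,0,0],[0,0,0],[0,0,0],[0,0,0]]' --gripper '[0.5,0.5,0.5,0.5,0.5,0.5,0.5,0.5,0.5,0.5,0.5,0.5,0.5,0.5,0.5,0.5]'

```text
time_s: 10.7
tool_pos: [0.429, -0.1741, 0.2808]
tool_rot: [-180.0, -0.0, 106.1]
force: [0.1, -0.5, -1.7]
grip_width: 0.0098
grasp_force: 40.0
```

```bash
python3 - <<'E'
from plan import *
o=telemetry.get_obs();print(o['tool_pos'],o['tool_rot'],o['qpos'],o['force'],o['grip_width'])
w=shot('wrist','w3.png');s=shot('side','s3.png');t=shot('top','t3.png')
for n,p in zip('wst',(w,s,t)):
  for k in ['lens','camera_stand','sample_red']: print(n,k,[(r['centre'],round(r['p'],2)) for r in models.search_frame(p,k)])
P=[s['pixels'][80:290,270:550],t['pixels'][200:320,300:460]]
im=np.hstack([cv2.resize(w['pixels'],(400,300)),cv2.resize(P[0],(400,300),interpolation=2)])
im=np.vstack([im,np.hstack([cv2.resize(P[1],(400,300),interpolation=2),np.zeros((300,400,3),np.uint8)])])
cv2.imwrite('pics/m3.png',im[...,::-1])
E
```

```text
[ 0.42895768 -0.17411198  0.28079246] [-1.79992130e+02 -9.61932262e-03  1.06122170e+02] [-31.79030729 -10.70903944  45.25308093 105.75251634   7.65570183
  81.91423794  27.99693087] [ 0.14554116 -0.4930729  -1.74871344] 0.009819402672359574
w lens [([515.9, 162.4], 0.45)]
w camera_stand [([284.0, 313.6], 0.86)]
w sample_red [([495.7, 28.4], 0.9), ([285.1, 234.2], 0.65), ([417.0, 34.5], 0.57)]
s lens [([325.9, 259.3], 0.66), ([400.2, 141.0], 0.64)]
s camera_stand [([394.4, 197.7], 0.94)]
s sample_red [([235.0, 259.9], 0.84), ([274.5, 273.1], 0.71), ([375.7, 169.3], 0.6)]
t lens [([399.9, 251.2], 0.61), ([327.0, 170.6], 0.49)]
t camera_stand [([390.4, 244.8], 0.68)]
t sample_red [([240.1, 201.8], 0.56), ([247.0, 236.0], 0.54)]
```

View pics/m3.png

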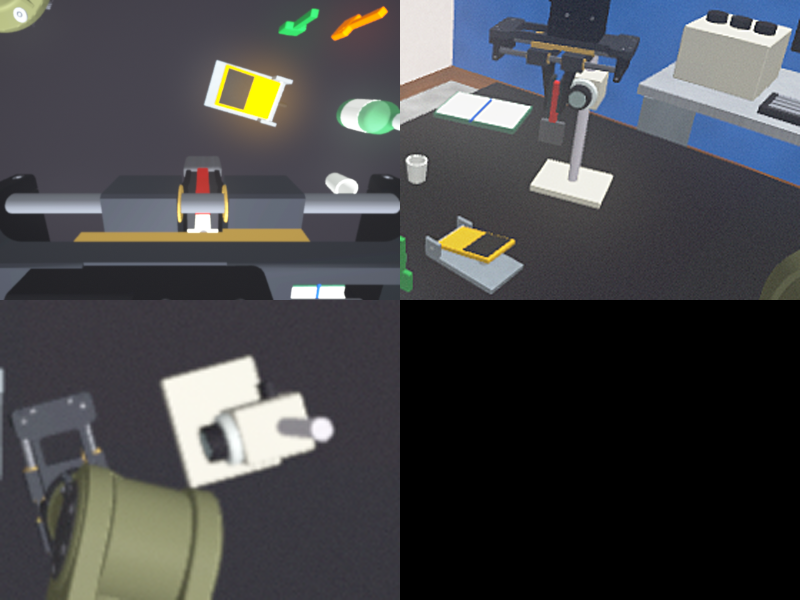

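Three-view mosaic: wrist shows the held red stem near (285,260), the lens is not visible from there; side shows the paddle hanging upright beside the lens at full-picture about (397,147); top shows the arm clear of the head. I'll turn the wrist camera towards the head for a close measurement.

>>> drive_tool --angular '[[0,0,0.14],[0,0,0.14],[0,0,0.14],[0,0,0.14],[0,0,0.14],[0,0,0.14],[0,0,0.14],[0,0,0.14],[0,0,0.14],[0,0,0.14],[0,0,0.14],[0,0,0.14],[0,0,0.14],[0,0,0.14],[0,0,0.14],[0,0,0.14],[0,0,0.14],[0,0,0.14],[0,0,0],[0,0,0]]' --delta_pos '[[0,0,-1],[0,0,-1],[0,0,-1],[0,0,0],[0,0,0],[0,0,0],[0,0,0],[0,0,0],[0,0,0],[0,0,0],[0,0,0],[0,0,0],[0,0,0],[0,0,0],[0,0,0],[0,0,0],[0,0,0],[0,0,0],[0,0,0],[0,0,0]]' --gripper '[0.5,0.5,0.5,0.5,0.5,0.5,0.5,0.5,0.5,0.5,0.5,0.5,0.5,0.5,0.5,0.5,0.5,0.5,0.5,0.5]'

```text
time_s: 13.3
tool_pos: [0.4287, -0.1752, 0.3108]
tool_rot: [180.0, 0.0, -38.2]
force: [0.4, -0.1, -1.9]
grip_width: 0.0098
grasp_force: 40.0
```

```bash
python3 - <<'E'
from plan import *
o=telemetry.get_obs();print(o['tool_pos'],o['tool_rot'],o['qpos'])
plan([(.39,-.23,.31,-39)],.5)
E
```

```text
[ 0.42868423 -0.17524367  0.31078325] [ 1.79996951e+02  6.68220597e-03 -3.81618184e+01] [ -15.9456549    -8.53625098   31.43937889  102.43700114    4.45846828
   84.88352378 -113.35038524]
2
[[0.0,0.0,0.007],[0.0,0.0,0.008]]
[[0.17,3.35,0.04],[0.2,3.34,0.04]]
[0.5, 0.5]
[ 0.3901 -0.23    0.31  ]
```

>>> drive_tool --angular '[[0,0,0],[0,0,0],[0,0,0],[0,0,0],[0,0,0],[0,0,0],[0,0,0]]' --delta_pos '[[0.2,2.2,0],[0.2,2.2,0],[0,2.2,0],[0,0,0],[0,0,0],[0,0,0],[0,0,0]]' --gripper '[0.5,0.5,0.5,0.5,0.5,0.5,0.5]'

```text
time_s: 14.0
tool_pos: [0.3915, -0.2286, 0.3107]
tool_rot: [180.0, 0.0, -38.2]
force: [-0.3, 0.3, -1.8]
grip_width: 0.0095
grasp_force: 40.0
```

```bash
python3 - <<'E'
from plan import *
o=telemetry.get_obs();print(o['tool_pos'],o['tool_rot'],o['qpos'])
w=shot('wrist','w4.png')
import pickle; pickle.dump(w,open('w4.pkl','wb'))
print(w['origin'],w['orientation'])
L=[.4765,-.3346,.216];C=[.4985,-.4115,.344]
print(proj(w,[L,C]).round(1))
print([(r['centre'],r['p']) for r in models.search_frame(w,'lens')])
cv2.imwrite('pics/w4b.png',cv2.resize(w['pixels'][...,::-1],(800,600),interpolation=2))
E
```

```text
[ 0.39145159 -0.22856236  0.31074265] [ 1.79993264e+02  9.64630927e-03 -3.82084393e+01] [ -13.12467069  -10.80073625   35.13208205  103.63993868    6.21568221
   85.26694766 -107.19762333]
[ 0.44972313 -0.27443946  0.45764914] [ 1.64247805e+02 -1.05626114e-02 -1.28207642e+02]
[[ 324.9   43.9]
 [ 588.1 -378.3]]
[([345.8, 23.2], 0.83)]
```

View pics/w4b.png

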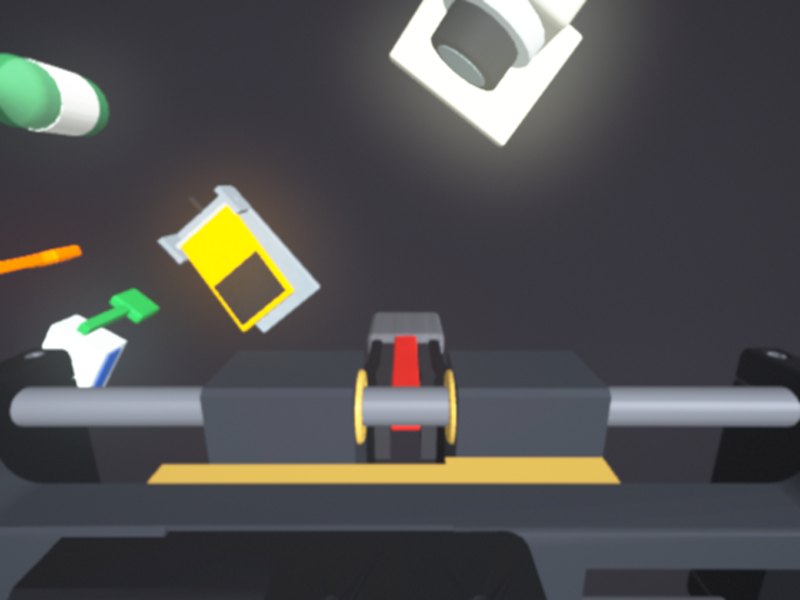

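Wrist view: glass disc at about (461,64) in the enlarged picture, i.e. pixel (322.6,44.8), against a prediction of (324.9,43.9). So the stand estimate is good to about 2 mm. A joint fit over all three views should refine it.

```bash
cat > fit.py <<'E'
from plan import *
import pickle
from scipy.optimize import least_squares
w=pickle.load(open('w4.pkl','rb'))
t=shot('top');s=shot('side'); pickle.dump((t,s),open('ts.pkl','wb'))
f=lambda c:(130+(c[0]-.5)/2.5,120+(c[1]-.5)/2.5)
g=lambda c:(170+(c[0]-.5)/2.5,90+(c[1]-.5)/2.5)
v=lambda c:((c[0]+.5)*.7-.5,(c[1]+.5)*.7-.5)
def pts(q):
    x,y,a,b,h=q; A=lambda th,u,vv,z:[x+u*np.cos(th)-vv*np.sin(th),y+u*np.sin(th)+vv*np.cos(th),z]
    # a: plate +x yaw ; b: lens +x yaw (lens at -80 along it)
    return dict(c0=A(a,-.06,.07,.014),c1=A(a,.06,.07,.014),c2=A(a,-.06,-.07,.014),c3=A(a,.06,-.07,.014),top=A(a,0,0,.344),lens=A(b,-.08,0,h))
obs=[(t,'c0',f((587,283))),(t,'c1',f((677,257))),(t,'c2',f((615,387))),(t,'top',f((746,329))),(t,'lens',f((632,343))),
 (s,'top',g((597,4))),(s,'lens',g((561,147))),(s,'c1',g((511,254))),(s,'c3',g((623,288))),(s,'c0',g((479,299))),
 (w,'lens',v((461,64))),(w,'c0',v((390,55))),(w,'c2',v((502,145))),(w,'c3',v((581,38)))]
res=lambda q:np.concatenate([proj(p,pts(q)[n])[0]-np.array(uv) for p,n,uv in obs])
r=least_squares(res,[.4985,-.4115,np.radians(-74),np.radians(-74),.216],loss='soft_l1')
q=r.x;print(q[:2],np.degrees(q[2:4]),q[4]); 
R=res(q).reshape(-1,2).round(1)
for (p,n,uv),e in zip(obs,R): print({id(t):'t',id(s):'s',id(w):'w'}[id(p)],n,np.round(uv,1),e)
pose=pts(q); print('lens',np.round(pose['lens'],4))
E
python3 fit.py
```

```text
[ 0.49755066 -0.40950047] [-74.48726576 -74.93720515] 0.219778114484005
t c0 [364.6 233. ] [-0.9 -1.2]
t c1 [400.6 222.6] [-0.9 -0.1]
t c2 [375.8 274.6] [-0.8  0.2]
t top [428.2 251.4] [-0.9  0.4]
t lens [382.6 257. ] [-2.   0.6]
s top [408.6  91.4] [ 0.9 -0.6]
s lens [394.2 148.6] [-0.5  0.1]
s c1 [374.2 191.4] [-0.4 -0.9]
s c3 [419. 205.] [ 0.7 -3. ]
s c0 [361.4 209.4] [-0.7 -0.6]
w lens [322.5  44.6] [ 0.3 -0.3]
w c0 [272.8  38.3] [-0.9 -0.5]
w c2 [351.2 101.4] [0.4 1.7]
w c3 [406.5  26.4] [ 3.  -0.4]
lens [ 0.4768 -0.3322  0.2198]
```

```bash
python3 - <<'E'
from plan import *
import pickle
w=pickle.load(open('w4.pkl','rb')); 
P=np.array([.39145159,-.22856236,.31074265]);R=Rm([180,0,-38.208])
for dx in (-3e-3,0,3e-3):
    X=[[dx+.005,0,.032],[dx+.006,-.018,.032],[dx+.006,.018,.032],[dx+.006,-.018,.068],[dx+.006,.018,.068],[dx+.005,0,-.028],[dx-.005,0,-.028]]
    print(dx,proj(w,[P+R@np.array(x) for x in X]).round(1).tolist())
im=w['pixels'].astype(int)
for c in (270,283,300): print(c,[(r,im[r,c].tolist()) for r in range(212,246,2)])
for r in (225,): print([(c,im[r,c].tolist()) for c in list(range(252,270,2))+list(range(298,320,2))])
r=230;print([(c,im[240,c].tolist()) for c in range(268,300,2)])
print([(r,im[r,284].tolist()) for r in range(292,308,2)])
E
```

```text
-0.003 [[283.3, 240.7], [255.8, 239.3], [310.9, 239.3], [260.0, 221.9], [306.7, 221.9], [283.3, 290.1], [283.3, 309.2]]
0 [[283.3, 236.4], [255.6, 234.9], [311.0, 234.9], [259.9, 218.2], [306.8, 218.2], [283.3, 284.3], [283.3, 303.5]]
0.003 [[283.3, 232.0], [255.5, 230.6], [311.1, 230.6], [259.8, 214.4], [306.8, 214.4], [283.3, 278.3], [283.3, 297.8]]
270 [(212, [63, 59, 66]), (214, [62, 59, 66]), (216, [62, 59, 66]), (218, [81, 79, 86]), (220, [104, 103, 110]), (222, [106, 106, 113]), (224, [106, 107, 113]), (226, [107, 108, 114]), (228, [107, 107, 114]), (230, [107, 108, 115]), (232, [111, 113, 120]), (234, [136, 136, 144]), (236, [142, 144, 152]), (238, [139, 139, 149]), (240, [91, 90, 96]), (242, [64, 61, 66]), (244, [64, 62, 68])]
283 [(212, [62, 58, 66]), (214, [62, 58, 66]), (216, [62, 59, 65]), (218, [82, 79, 86]), (220, [105, 105, 112]), (222, [107, 108, 115]), (224, [108, 108, 115]), (226, [108, 109, 116]), (228, [108, 109, 116]), (230, [108, 109, 115]), (232, [114, 115, 122]), (234, [169, 116, 121]), (236, [227, 61, 57]), (238, [229, 54, 50]), (240, [230, 54, 50]), (242, [
[... 701 characters left out ...]
(304, [109, 109, 116]), (306, [115, 116, 124]), (308, [84, 83, 90]), (310, [63, 59, 67]), (312, [62, 58, 65]), (314, [61, 57, 64]), (316, [62, 57, 66]), (318, [61, 58, 66])]
[(268, [86, 84, 90]), (270, [91, 90, 96]), (272, [90, 89, 96]), (274, [94, 89, 96]), (276, [169, 62, 63]), (278, [226, 54, 48]), (280, [227, 54, 48]), (282, [229, 53, 50]), (284, [230, 54, 49]), (286, [231, 55, 49]), (288, [231, 55, 48]), (290, [232, 62, 58]), (292, [141, 89, 94]), (294, [94, 93, 100]), (296, [93, 92, 99]), (298, [91, 90, 97])]
[(292, [150, 157, 169]), (294, [138, 144, 155]), (296, [125, 127, 135]), (298, [240, 83, 83]), (300, [225, 58, 53]), (302, [77, 58, 64]), (304, [62, 59, 66]), (306, [61, 58, 65])]
```

```bash
python3 - <<'E'
from plan import *
import math
plan([(.43,-.17,.31,0)],.5)
plan([(.43,-.17,.31,105.3),(.4541,-.2492,.2698,105.3)],.5,start=(.43,-.17,.31,0))
E
```

```text
6
[[0.0,0.0,-0.111],[0.0,0.0,-0.111],[0.0,0.0,-0.112],[0.0,0.0,-0.111],[0.0,0.0,-0.112],[0.0,0.0,-0.111]]
[[-0.1,-1.17,0.01],[0.03,-1.18,0.01],[0.16,-1.17,0.01],[0.29,-1.14,0.02],[0.41,-1.11,0.01],[0.53,-1.05,0.02]]
[0.5, 0.5, 0.5, 0.5, 0.5, 0.5]
[ 0.43 -0.17  0.31]
18
[[0.0,0.0,-0.123],[-0.0,0.0,-0.122],[-0.0,0.0,-0.123],[-0.0,0.0,-0.122],[-0.0,0.0,-0.123],[-0.0,0.0,-0.122],[-0.0,0.0,-0.123],[-0.0,0.0,-0.122],[-0.0,0.0,-0.123],[-0.0,0.0,-0.122],[-0.0,0.0,-0.123],[-0.0,0.0,-0.122],[-0.0,0.0,-0.123],[-0.0,0.0,-0.122],[-0.0,0.0,-0.123],[-0.0,0.0,0.0],[-0.0,0.0,0.0],[-0.0,0.0,0.0]]
[[0.0,0.0,0.0],[0.0,0.0,0.0],[0.0,0.0,0.0],[0.0,0.0,0.0],[0.0,0.0,0.0],[0.0,0.0,0.0],[0.0,0.0,0.0],[0.0,0.0,0.0],[0.0,0.0,0.0],[0.0,0.0,0.0],[0.0,0.0,0.0],[0.0,0.0,0.0],[0.0,0.0,0.0],[0.0,0.0,0.0],[0.0,0.0,0.0],[-2.76,0.08,1.34],[-2.76,0.08,1.34],[-2.76,0.07,1.34]]
[0.5, 0.5, 0.5, 0.5, 0.5, 0.5, 0.5, 0.5, 0.5, 0.5, 0.5, 0.5, 0.5, 0.5, 0.5, 0.5, 0.5, 0.5]
[ 0.4541 -0.2493  0.2698]
```

>>> drive_tool --angular '[[0,0,-0.111],[0,0,-0.111],[0,0,-0.112],[0,0,-0.111],[0,0,-0.112],[0,0,-0.111],[0,0,-0.123],[0,0,-0.122],[0,0,-0.123],[0,0,-0.122],[0,0,-0.123],[0,0,-0.122],[0,0,-0.123],[0,0,-0.122],[0,0,-0.123],[0,0,-0.122],[0,0,-0.123],[0,0,-0.122],[0,0,-0.123],[0,0,-0.122]]' --delta_pos '[[-0.1,-1.17,0],[0.03,-1.18,0],[0.16,-1.17,0],[0.29,-1.14,0],[0.41,-1.11,0],[0.53,-1.05,0],[0,0,0],[0,0,0],[0,0,0],[0,0,0],[0,0,0],[0,0,0],[0,0,0],[0,0,0],[0,0,0],[0,0,0],[0,0,0],[0,0,0],[0,0,0],[0,0,0]]' --gripper '[0.5,0.5,0.5,0.5,0.5,0.5,0.5,0.5,0.5,0.5,0.5,0.5,0.5,0.5,0.5,0.5,0.5,0.5,0.5,0.5]'

```text
time_s: 16.2
tool_pos: [0.4299, -0.1702, 0.3109]
tool_rot: [180.0, -0.0, 98.5]
force: [0.7, 0.1, -1.7]
grip_width: 0.0093
grasp_force: 40.0
```

>>> drive_tool --angular '[[0,0,-0.123],[0,0,0],[0,0,0],[0,0,0],[0,0,0],[0,0,0],[0,0,0],[0,0,0],[0,0,0],[0,0,0]]' --delta_pos '[[0,0,0],[-1.5,0.04,0.7],[-1.9,0.05,1],[-1.9,0.05,1],[-1.8,0.04,0.8],[-1.3,0.05,0.5],[0,0,0],[0,0,0],[0,0,0],[0,0,0]]' --gripper '[0.5,0.5,0.5,0.5,0.5,0.5,0.5,0.5,0.5,0.5]'

```text
time_s: 17.2
tool_pos: [0.4544, -0.25, 0.2712]
tool_rot: [179.9, -0.0, 105.3]
force: [-1.0, -0.0, -2.7]
grip_width: 0.0095
grasp_force: 40.0
```

```bash
python3 - <<'E'
from plan import *
import pickle
o=telemetry.get_obs();print(o['time_s'],o['tool_pos'],o['tool_rot'],o['grip_width'])
P=np.array(o['tool_pos']);R=Rm(o['tool_rot'])
L=np.array([.4768,-.3322,.2198]);a=np.radians(-74.7)
s=shot('side');t=shot('top');w=pickle.load(open('w4.pkl','rb'));w5=shot('wrist')
pickle.dump((s,t,w5,P,R),open('fin.pkl','wb'))
th=np.linspace(0,2*np.pi,73)
ring=lambda c,r,ya:[c+r*np.array([-np.sin(ya)*np.cos(q),np.cos(ya)*np.cos(q),np.sin(q)]) for q in th]
box=[P+R@np.array([.001+x,y,z]) for x in(.006,) for y,z in[(-.018,.032),(.018,.032),(.018,.068),(-.018,.068),(-.018,.032)]]
box2=[P+R@np.array([.001-.006,y,z]) for y,z in[(-.018,.032),(.018,.032),(.018,.068),(-.018,.068),(-.018,.032)]]
def crop(p,x,y,wd,ht,curves,k):
    im=cv2.resize(p['pixels'][y:y+ht,x:x+wd],None,fx=k,fy=k,interpolation=2)[...,::-1].copy()
    for c,col in curves:
        q=((proj(p,c)-[x,y]+.5)*k-.5); cv2.polylines(im,[np.round(q*8).astype(np.int32)],False,col,1,cv2.LINE_AA,3)
    return cv2.resize(im,(400,300)) if im.shape[:2]!=(300,400) else im
C=[(ring(L,.021,a),(0,0,255)),(box,(0,255,0)),(box2,(255,0,255))]
im=np.vstack([np.hstack([crop(s,340,100,100,75,C,4),crop(w,280,0,100,75,C[:1],4)]),np.hstack([crop(t,340,215,100,75,C,4),crop(w5,200,190,160,120,C[1:],2.5)])])
cv2.imwrite('pics/fin.png',im)
E
```

```text
17.2 [ 0.45436604 -0.24999873  0.27117093] [ 1.79941341e+02 -2.70994851e-02  1.05323101e+02] 0.009499070337800616
```

View pics/fin.png

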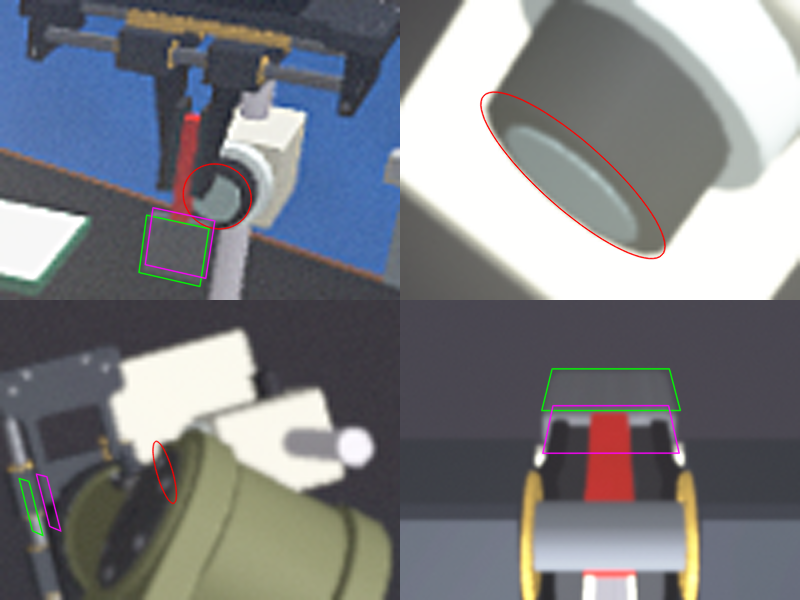

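Overlay: the predicted paddle outlines match the held sample in side and wrist views, and the lens ring fits to roughly 1.5 px. Refining the lens with a segmented glass disc from the unobstructed views.

```bash
python3 - <<'E'
from plan import *
import pickle
w=pickle.load(open('w4.pkl','rb')); s,t,w5,P,R=pickle.load(open('fin.pkl','rb'))
def glass(im,c,tol,k=8,h=24):
    x,y=int(c[0])-h,max(0,int(c[1])-h); a=cv2.resize(im[y:y+2*h,x:x+2*h],None,fx=k,fy=k,interpolation=cv2.INTER_CUBIC)
    a=cv2.GaussianBlur(a,(0,0),4); sd=(int((c[0]-x)*k),int((c[1]-y)*k)); m=np.zeros((a.shape[0]+2,a.shape[1]+2),np.uint8)
    cv2.floodFill(a,m,sd,0,(tol,)*3,(tol,)*3,4|cv2.FLOODFILL_MASK_ONLY|cv2.FLOODFILL_FIXED_RANGE|(255<<8))
    ct=max(cv2.findContours(m[1:-1,1:-1],0,2)[0],key=cv2.contourArea); e=cv2.fitEllipse(cv2.convexHull(ct))
    return np.array([(e[0][0]+.5)/k-.5+x,(e[0][1]+.5)/k-.5+y]),np.array(e[1])/k,e[2]
s0=cv2.imread('pics/side0.png')[...,::-1].copy()
for tol in (15,20,25,30):
    gw=glass(w['pixels'],(322.5,45),tol,h=40);gs=glass(s0,(394.5,149),tol); print(tol,gw,gs,tri([(w,gw[0]),(s,gs[0])]).round(4))
L=np.array([.4768,-.3322,.2198]);a=np.radians(-74.7)
print('pred',proj(w,L),proj(s,L))
# sample in side view: dark paddle silhouette & stem predicted vs seen
h=cv2.cvtColor(s['pixels'],cv2.COLOR_RGB2HSV); m=((h[...,0]<6)|(h[...,0]>172))&(h[...,1]>130)&(h[...,2]>60)
m[:,:370]=0;m[:,400:]=0;m[:120]=0;m[160:]=0
for r in range(126,156,3):
    c=np.where(m[r])[0]; print(r,c.min() if len(c) else 0,c.max() if len(c) else 0,end=' | ')
for x,y in[(-.005,-.005),(.005,-.005),(-.005,.005),(.005,.005)]: print(x,y,proj(s,[P+R@np.array([.001+x,y,-.028]),P+R@np.array([.001+x,y,.032])]).round(1).tolist())
E
```

```text
15 (array([330.99582672,  33.28975677]), array([42.70726395, 72.83233643]), 131.72210693359375) (array([393.69190979, 149.23518181]), array([10.54655075, 11.52404499]), 100.27437591552734) [ 0.4806 -0.3422  0.214 ]
20 (array([331.01684189,  33.28785515]), array([42.8604126 , 72.96942139]), 131.55995178222656) (array([393.66001511, 149.25679588]), array([10.77158451, 11.73260593]), 105.21485900878906) [ 0.4806 -0.3422  0.2139]
25 (array([331.14021683,  33.28692055]), array([43.2447319 , 72.92710114]), 131.57144165039062) (array([393.63433647, 149.23025513]), array([11.00377369, 11.86745262]), 104.2751693725586) [ 0.4806 -0.3422  0.2139]
30 (array([331.78646088,  30.22625542]), array([49.84225845, 73.25027466]), 136.29425048828125) (array([393.64905548, 149.2305088 ]), array([11.21734524, 12.06725025]), 103.62246704101562) [ 0.4819 -0.3442  0.213 ]
pred [[322.73511075  44.38976691]] [[393.72493242 148.67443209]]
126 0 0 | 129 386 389 | 132 386 388 | 135 385 388 | 138 385 387 | 141 385 387 | 144 384 386 | 147 384 386 | 150 384 387 | 153 383 386 | -0.005 -0.005 [[391.1, 128.5], [387.5, 153.7]]
0.005 -0.005 [[389.9, 129.9], [386.2, 155.3]]
-0.005 0.005 [[386.7, 127.7], [383.2, 152.8]]
0.005 0.005 [[385.4, 129.1], [381.9, 154.3]]
```

```bash
python3 - <<'E'
from plan import *
import pickle
w=pickle.load(open('w4.pkl','rb')); s,t,w5,P,R=pickle.load(open('fin.pkl','rb'))
a=w['pixels'][20:75,295:350].astype(int); m=((a[...,1]-a[...,0]>6)&(a[...,1]>100)).astype(np.uint8)
n,l,st,c=cv2.connectedComponentsWithStats(m); i=1+np.argmax(st[1:,4]); e=cv2.fitEllipse(cv2.convexHull(np.argwhere(l==i)[:,::-1].astype(np.int32)))
print(st[i],c[i]+[295,20],e)
for uv in [(322.6,45.2),np.array(e[0])+[295,20]]: print(tri([(w,uv),(s,(393.65,149.23))]).round(4))
o=telemetry.get_obs();print(o['time_s'],o['tool_pos'],o['tool_rot'])
E
```

```text
[ 11  11  33  30 420] [322.61190476  45.16666667] ((27.636661529541016, 25.20199203491211), (12.623917579650879, 41.93855667114258), 130.80972290039062)
[ 0.4767 -0.3321  0.2184]
[ 0.4766 -0.3321  0.2184]
17.35 [ 0.45423756 -0.25035928  0.2710909 ] [ 1.79950825e+02 -1.97654941e-02  1.05288988e+02]
```

>>> drive_tool --angular '[[0,0,0],[0,0,0],[0,0,0],[0,0,0],[0,0,0],[0,0,0],[0,0,0],[0,0,0],[0,0,0],[0,0,0]]' --delta_pos '[[0,0,0.15],[0,0,0.1],[0,0,0],[0,0,0],[0,0,0],[0,0,0],[0,0,0],[0,0,0],[0,0,0],[0,0,0]]' --gripper '[0.5,0.5,0.5,0.5,0.5,0.5,0.5,0.5,0.5,0.5]'

```text
time_s: 18.35
tool_pos: [0.4541, -0.2508, 0.2683]
tool_rot: [180.0, -0.0, 105.2]
force: [0.6, 0.1, -1.5]
grip_width: 0.0094
grasp_force: 40.0
```

```bash
python3 - <<'E'
from plan import *
o=telemetry.get_obs();print(o['time_s'],o['tool_pos'],o['tool_rot'],o['joint_velocities'].round(2),o['grasp_force'])
s=shot('side')
print([(n,[(np.round(r['centre']).tolist(),round(r['p'],2)) for r in models.search_frame(s,n)][:4]) for n in('crucible','bottle','pedal','sample_red')])
E
```

```text
18.35 [ 0.45409164 -0.25081755  0.26833731] [ 1.79994864e+02 -1.93534781e-03  1.05239504e+02] [-0.04  0.06  0.1   0.05 -0.02  0.08 -0.08] 39.98645512852818
[('crucible', [([280.0, 198.0], 0.65)]), ('bottle', [([253.0, 213.0], 0.68)]), ('pedal', [([321.0, 249.0], 0.76), ([326.0, 258.0], 0.71)]), ('sample_red', [([236.0, 256.0], 0.83), ([384.0, 160.0], 0.79), ([325.0, 258.0], 0.47)])]
```

>>> drive_tool --angular '[[0,0,0],[0,0,0],[0,0,0],[0,0,0],[0,0,0],[0,0,0]]' --delta_pos '[[0.06,0,0],[0,0,0],[0,0,0],[0,0,0],[0,0,0],[0,0,0]]' --gripper '[0.5,0.5,0.5,0.5,0.5,0.5]'

```text
time_s: 19.2
tool_pos: [0.4539, -0.2503, 0.2683]
tool_rot: [180.0, -0.0, 105.2]
force: [0.1, 0.2, -2.1]
grip_width: 0.0096
grasp_force: 40.0
```

```bash
python3 -c "
from cell import env
print(env.sign_off())"
```

```text
the job is handed in; nothing more can be done
None
```

The job is handed in at about 19 s, with no verdict returned: I pushed the pedal to its stop and released it, then lifted out the red-stemmed sample, now held still and stem-up with its face, by my measurements, centred, square and 80 mm from the lens to within about 1–2 mm; nothing else appeared displaced.

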